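# Scan the yellow-cap rack's barcode

## Task

Pick up the blue label scanner and aim it straight down at the middle of the barcode label on the rack of yellow-capped sample tubes, its mouth about 6 cm above the label and its wide side lined up with the label's long side, and hold it still there for a good second. Then stand it upright again in the middle of its dark blue mat and let go; do not touch the rack of yellow-capped tubes and do not drop the scanner.

Things in the scene. Friction and masses are not known exactly. Their poses are not given: they have to be found in the camera images.
- scanner: loose hand-held scanner, 0.2 to 0.4 kg, 150 mm tall, standing mouth down on its mat. Origin: centre of the mouth (underside); z up, y along its wide side; it reads along -z. Black hood 50 (x) by 70 (y) mm to z = 26, tapering to z = 40; above, a blue block handle 34 (x) by 52 (y) mm to z = 150. Grip it across the 34 mm, fingers closing along x, at about z = 125. Either way round is the same
- label_yellow (a point): centre of the upper face of the barcode label on the yellow-cap rack: white card with black bars, 36 (x) by 66 (y, its long side) mm, lying flat and facing up, 46 mm above the table; z up. Two like racks, with purple and grey caps, carry like labels; the three trade places
- rack_yellow: fixed white foam tube rack with yellow-capped tubes, 150 (x) by 125 (y) by 45 mm high; origin: centre of its underside, z up. Two rows of tubes along y at x = -56 and -28 mm, their caps 17 mm wide, cap tops 115 mm above the table; the label's centre is at x = +40 mm, y = 0
- mat: fixed dark blue square parking mat, 130 by 130 mm, 6 mm thick, its sides along x and y; origin: centre of its underside, on the table; the scanner stands on its upper face
Things that resemble listed ones, but are neither listed nor needed, are in the scene too. Of the things like the mat, leave any that is orange or red; of the rest the larger one is meant.

How it is judged:
By the outcome, as a careful person would: the job done as asked, in the order asked, and still so for the second after the job is handed in, with the robot touching nothing.
It also fails if it takes over 53 s, if anything falls off the work surface, if the arm or the gripper's body presses on something with over 40 N, if the wrist force passes 120 N, or if a joint passes its speed limit or range.

## Robot

A 6-joint arm with a two-finger parallel gripper is mounted at the origin on the work surface. World frame = base frame: x ahead of the robot, y to its left, z up, the work surface at z = 0. Lengths are in m, angles in degrees, forces in N, time in s.
With the tool pointing down it reaches from about 0.375 to 0.9 m from the base axis. Payload 3.1 kg.
Tool frame: the origin (TCP) lies on the centre line of the jaws, within the pads' length; the fingertips stand 25 mm ahead of it and the grasp point (between the pads) lies 6 mm ahead of it; z points along the fingers, y is the line along which they close (so a half turn about z gives the same grasp; the last joint's range is limited). The gripper opens to 87 mm and grips with 3 to 60 N. Pads are 19 mm wide; open, the fingers measure 117 mm over their backs; the gripper's body (75 mm by 190 mm) begins 51 mm behind the grasp point.
Start: joints at [65.69, 30.224, 82.088, -0, 67.689, -10.227], TCP at [0.152, 0.606, 0.248] pointing down, gripper open.
Joint ranges: [-176.69, 176.69], [-43.24, 126.21], [12.49, 139.97], [-82, 262], [0, 151.66], [-163.58, 163.58]. Speed limits (degrees/s): [159.86, 159.86, 180, 180, 180, 180].

## Interface

Orientations are given as a 3x3 rotation matrix whose columns are the frame's x, y, z axes.
In Python, from rig import read_state, capture, camera_params, hand_in gives the robot as it stands.
- The arm moves only by the tool apply_moves, never from a script. Its argument "rows" is a list of rows, each an object of numbers: "x", "y", "z": the shift along the tool's x, y, z in mm; "rx", "ry", "rz": the turn, a rotation vector about the tool's x, y, z in units of 6 degrees (1.0 is 6 degrees); "claw": the closure in counts, from 0 (fully open) to 255 (shut). A call has 1 to 10 rows; each row is the pose to reach, as a shift and turn from the pose commanded when the call began, along the tool's axes at that moment; what a row does not reach only later rows make up. A row lasts 1/8 s, in which the tool goes at most 62.5 mm and 10.7 degrees, less where a joint would pass 70% of its speed; a pose out of reach is approached as far as the arm can. A call with a gripper value outside its range is refused whole. The fingers move at their own pace and stop on an object; the grip force is fixed at half the most. Time passes only in rows, so rows that repeat a pose let the fingers close. It gives the time, the measured TCP pose, the force, the opening and the grip force at its end, in the units of the state.
- read_state(): the state, without advancing time (a new reading comes with each control period).
- capture(name): name is "side" or "top"; returns (picture, depth): 480x640x3 uint8, red, green, blue; 480x640 float32, m along the optical axis (not along the pixel's ray), 0 where there is no reading.
- camera_params(name): a dict with "fx", "fy", "cx", "cy" (pixels), "D" ([k1, k2, p1, p2, k3] as OpenCV has them; the pictures are not rectified), "xyz" and "orientation" of the camera in the world. Camera axes: x right, y up, looking along -z (the intrinsics and any distortion apply to the point x, -y, -z); pixel columns grow to the right and rows downward; lengths in m; the calibration is good to about 2 mm. A picture is of the moment at which its call begins. camera_params takes no time and is no camera call.
- hand_in(): hands the job in; it is judged then, once.
The state is a dict: "time_s": time; "joint_positions": joint angles; "qvel": joint speeds; "tau": joint torques, N m; "position": TCP position; "tcp_rot": TCP orientation; "force": force on the tool from outside, world axes, zero at the start; "moment": the same for the moment, N m; "opening": opening from 0.0 (shut) to 1.0 (fully open); "grasp_force": force on a finger pad.
Only numpy, scipy, OpenCV 4.12 (cv2) and the standard library are available. Lean on these libraries where they do the work, as an engineer would, in place of code of your own. Each camera call takes 0.05 s, during which the arm holds its last target. There are 200 camera calls.

## Working session

There is one attempt and no reset: what is moved stays moved. The work goes in short steps, Python scripts to look and compute and a tool call to move; the robot and the scene stay as the last step left them, time stands still between calls to the robot, and variables do not carry over. Pictures are saved under pics/ and viewed, at most 10 in all, crops included, and the job is handed in when it is done.

Besides the shell and the picture viewer there is one more tool, called after ">>>" by a JSON object that holds its "fn" and its "kwargs", one argument or row to a line. apply_moves: Moves the arm, as the interface text tells. Its arguments: {"type":"object","properties":{"rows":{"type":"array"}},"required":["rows"]}

```bash
mkdir -p pics
cat > h.py <<'E'
import numpy as np, cv2
from rig import *
def cloud(name):
    im,d=capture(name); p=camera_params(name)
    K=np.array([[p["fx"],0,p["cx"]],[0,p["fy"],p["cy"]],[0,0,1]]); 
    v,u=np.mgrid[0:480,0:640]
    n=cv2.undistortPoints(np.stack([u,v],-1).reshape(-1,1,2).astype(np.float64),K,np.array(p["D"],float)).reshape(480,640,2)
    ray=np.stack([n[...,0],-n[...,1],-np.ones((480,640))],-1)@np.array(p["orientation"]).T
    o=np.array(p["xyz"])
    return im,d,o,ray,o+ray*d[...,None]
def plane(o,ray,z): return o+ray*((z-o[2])/ray[...,2])[...,None]
E
python3 - <<'E'
from h import *
for n in("top","side"):
    im,d,o,ray,P=cloud(n); cv2.imwrite(f"pics/{n}0.png",im[...,::-1]); np.savez(f"{n}0.npz",im=im,d=d,o=o,ray=ray,P=P)
    print(n,o,(d>0).mean())
print(read_state())
E
```

```text
top [ 0.28415157 -0.07356077  1.31259344] 0.995888671875
side [-0.02623258 -0.9668098   0.82277858] 0.9959537760416667
{'time_s': 0.1, 'joint_positions': array([ 6.56920824e+01,  3.02741417e+01,  8.21478092e+01, -5.13193352e-04,
        6.76886607e+01, -1.02249218e+01]), 'qvel': array([-0.14119608, -0.18021165, -0.22674831, -0.06707628,  0.03498492,
        0.05776199]), 'tau': array([-1.68280444e-04, -4.40990567e+01, -1.77149856e+01,  6.35394920e-02,
        5.33543411e-02, -5.00885903e-05]), 'position': array([0.15177858, 0.60567573, 0.24667091]), 'tcp_rot': array([[-9.69944970e-01,  2.43323108e-01, -7.87134709e-04],
       [ 2.43324151e-01,  9.69943426e-01, -1.76279810e-03],
       [ 3.34546626e-04, -1.90134603e-03, -9.99998136e-01]]), 'force': array([-0.31097607, -0.19161796, -0.08561896]), 'moment': array([-0.03682559, -0.00452553, -0.03435055]), 'grasp_force': 0.0, 'opening': 1.0034379688299402}
```

View pics/top0.png

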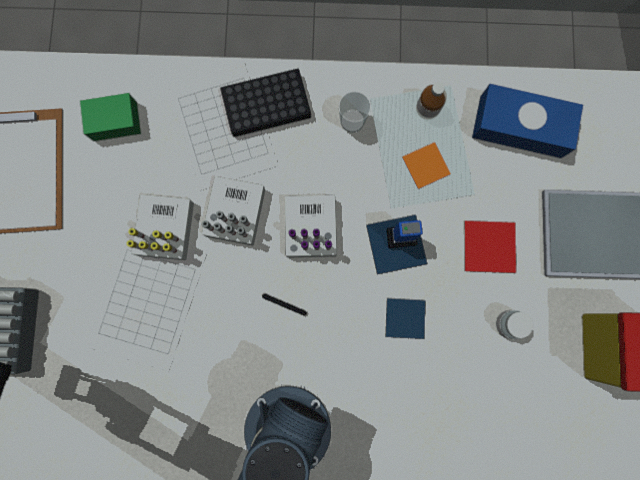

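View pics/side0.png

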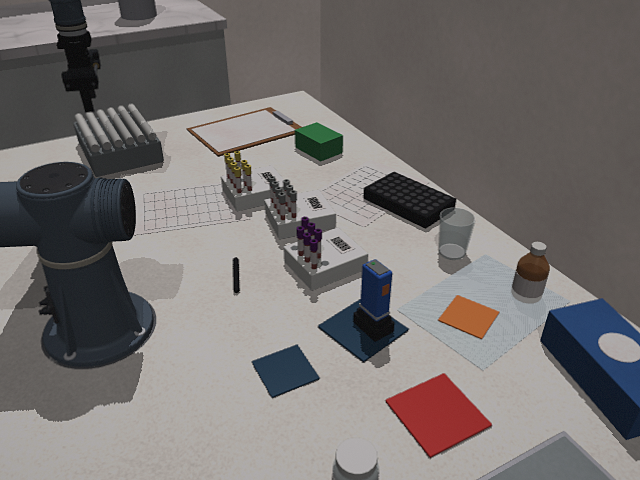

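The top view shows the yellow-cap rack at (162,226) with its label at (163,210), and the scanner at (408,231) on the larger dark blue mat at (397,244). The side view confirms the layout: the scanner is at (376,300) and the yellow rack at (250,185).

```bash
cat > m.py <<'E'
from h import *
def rect(pts):
    c,s,a=cv2.minAreaRect((pts*1000).astype(np.float32)); a2=a if s[0]>s[1] else a+90
    return np.round(c,1),np.round(s,1),"long-axis deg",round((a2+90)%180-90,1)
def box(m,r0,r1,c0,c1):
    q=np.zeros_like(m); q[r0:r1,c0:c1]=m[r0:r1,c0:c1]; return q
def big(m):
    n,l,s,_=cv2.connectedComponentsWithStats(m.astype(np.uint8)); return l==1+s[1:,4].argmax()
E
python3 - <<'E'
from m import *
D=np.load("top0.npz"); im,o,ray,P=D["im"].astype(int),D["o"],D["ray"],D["P"]
R,G,B=im[...,0],im[...,1],im[...,2]; z=P[...,2]
# mat
m=big(box((B>R+25)&(z<.015),205,285,355,440))
pm=plane(o,ray,.006); print("mat",rect(pm[m][:,:2]),"z",np.median(z[m]))
# scanner top
m=big(box((z>.14)&(z<.175),205,285,380,440)); print("scan top",rect(P[m][:,:2]),np.median(z[m]),m.sum())
m=big(box((z>.14)&(z<.175),205,285,380,440)); print(" on plane .156",rect(plane(o,ray,.156)[m][:,:2]))
# rack top
m=big(box((z>.035)&(z<.055),185,270,120,197)); print("rack",rect(P[m][:,:2]),np.median(z[m]))
m=box((im.max(2)<110)&(z>.03)&(z<.06),195,224,145,180); print("bars",rect(plane(o,ray,.046)[m][:,:2]),m.sum())
m=box((R>150)&(B<90)&(z>.09),222,262,120,190); print("caps",rect(P[m][:,:2]),np.median(z[m]))
cv2.imwrite("pics/z.png",np.hstack([cv2.resize(im[180:270,110:210].astype(np.uint8)[...,::-1],None,fx=4,fy=4,interpolation=0),cv2.resize(im[200:290,350:450].astype(np.uint8)[...,::-1],None,fx=4,fy=4,interpolation=0)]))
E
```

```text
mat (array([ 459.1, -257.7]), array([125.6, 126.7]), 'long-axis deg', -76.5) z 0.005294187983344578
scan top (array([ 477.4, -267.9]), array([34.5, 52.2]), 'long-axis deg', -83.9) 0.15572085942809055 365
 on plane .156 (array([ 475.8, -266.7]), array([35.2, 53.5]), 'long-axis deg', -83.4)
rack (array([481.6, 326.5]), array([127.5, 150.7]), 'long-axis deg', -3.9) 0.04413719125960203
bars (array([520.6, 323.5]), array([50.5, 22. ]), 'long-axis deg', 86.0) 104
caps (array([438.3, 329.4]), array([97.4, 40.8]), 'long-axis deg', 87.0) 0.11394265701096129
```

View pics/z.png

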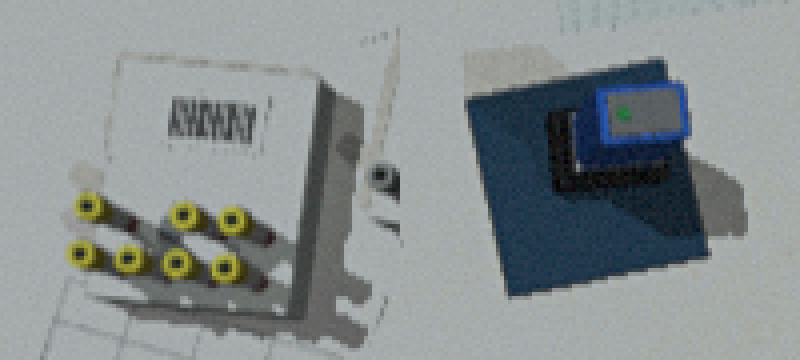

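>>> {"fn": "apply_moves", "kwargs": {
  "rows": [
    {"x": -363, "y": -225, "rz": 11.57},
    {"x": -363, "y": -225, "rz": 11.57},
    {"x": -363, "y": -225, "rz": 11.57},
    {"x": -363, "y": -225, "rz": 11.57},
    {"x": -363, "y": -225, "rz": 11.57},
    {"x": -363, "y": -225, "rz": 11.57},
    {"x": -363, "y": -225, "rz": 11.57},
    {"x": -363, "y": -225, "rz": 11.57},
    {"x": -363, "y": -225, "rz": 11.57},
    {"x": -363, "y": -225, "rz": 11.57}
  ]
}}

```text
validation failed for argument at $.ro...
```

```bash
cat >> h.py <<'E'
def go(x,y,z,yaw):
    "tool-frame shift (mm) and rz (units) to reach world TCP pose, tool down, tool y at yaw deg"
    s=read_state(); R=s["tcp_rot"]; cur=np.degrees(np.arctan2(R[1,1],R[0,1])); c=np.radians(cur)
    R0=np.array([[-np.sin(c),np.cos(c),0],[np.cos(c),np.sin(c),0],[0,0,-1]]).T
    R0=np.column_stack([[-np.sin(c),np.cos(c),0],[np.cos(c),np.sin(c),0],[0,0,-1]])
    print("t",s["time_s"],"tcp",np.round(s["position"]*1000,1),"yaw",round(cur,2),"tilt",np.round(R[:2,2],4),"open",round(s["opening"],3),"gf",round(s["grasp_force"],1))
    print("shift",np.round(R0.T@(np.array([x,y,z])-s["position"]*1000),1),"rz",round(-((yaw-cur+180)%360-180)/6,2))
E
python3 -c "
from h import *
go(476.5,-267.3,250,6.5)"
```

```text
t 0.1 tcp [151.8 605.7 246.7] yaw 75.92 tilt [-0.0008 -0.0018] open 1.003 gf 0.0
shift [-527.4 -767.7   -3.3] rz 11.57
```

>>> {"fn": "apply_moves", "kwargs": {
  "rows": [
    {"x": -363, "y": -225, "z": 0, "rx": 0, "ry": 0, "rz": 11.57, "claw": 0},
    {"x": -363, "y": -225, "z": 0, "rx": 0, "ry": 0, "rz": 11.57, "claw": 0},
    {"x": -363, "y": -225, "z": 0, "rx": 0, "ry": 0, "rz": 11.57, "claw": 0},
    {"x": -363, "y": -225, "z": 0, "rx": 0, "ry": 0, "rz": 11.57, "claw": 0},
    {"x": -363, "y": -225, "z": 0, "rx": 0, "ry": 0, "rz": 11.57, "claw": 0},
    {"x": -363, "y": -225, "z": 0, "rx": 0, "ry": 0, "rz": 11.57, "claw": 0},
    {"x": -363, "y": -225, "z": 0, "rx": 0, "ry": 0, "rz": 11.57, "claw": 0},
    {"x": -363, "y": -225, "z": 0, "rx": 0, "ry": 0, "rz": 11.57, "claw": 0},
    {"x": -363, "y": -225, "z": 0, "rx": 0, "ry": 0, "rz": 11.57, "claw": 0},
    {"x": -363, "y": -225, "z": 0, "rx": 0, "ry": 0, "rz": 11.57, "claw": 0}
  ]
}}

```text
time_s: 1.35
position: [0.4481, 0.3005, 0.2473]
tcp_rot: [[-0.115, 0.993, -0.001], [0.993, 0.115, -0.0], [-0.0, -0.001, -1.0]]
force: [0.2, 1.1, 0.1]
opening: 0.996
grasp_force: 0.0
```

```bash
python3 -c "
from h import *
go(476.5,-267.3,250,6.5)"
```

```text
t 1.35 tcp [448.1 300.5 247.3] yaw 6.61 tilt [-0.0011 -0.0002] open 0.996 gf 0.0
shift [-567.2  -37.2   -2.7] rz 0.02
```

>>> {"fn": "apply_moves", "kwargs": {
  "rows": [
    {"x": -567, "y": -37, "z": 0, "rx": 0, "ry": 0, "rz": 0, "claw": 0},
    {"x": -567, "y": -37, "z": 0, "rx": 0, "ry": 0, "rz": 0, "claw": 0},
    {"x": -567, "y": -37, "z": 0, "rx": 0, "ry": 0, "rz": 0, "claw": 0},
    {"x": -567, "y": -37, "z": 0, "rx": 0, "ry": 0, "rz": 0, "claw": 0},
    {"x": -567, "y": -37, "z": 0, "rx": 0, "ry": 0, "rz": 0, "claw": 0},
    {"x": -567, "y": -37, "z": 0, "rx": 0, "ry": 0, "rz": 0, "claw": 0},
    {"x": -567, "y": -37, "z": 0, "rx": 0, "ry": 0, "rz": 0, "claw": 0},
    {"x": -567, "y": -37, "z": 0, "rx": 0, "ry": 0, "rz": 0, "claw": 0},
    {"x": -567, "y": -37, "z": 0, "rx": 0, "ry": 0, "rz": 0, "claw": 0},
    {"x": -567, "y": -37, "z": 0, "rx": 0, "ry": 0, "rz": 0, "claw": 0}
  ]
}}

```text
time_s: 2.6
position: [0.4778, -0.2712, 0.2477]
tcp_rot: [[-0.111, 0.994, 0.002], [0.994, 0.111, -0.002], [-0.002, 0.002, -1.0]]
force: [0.6, 0.9, -0.2]
opening: 1.001
grasp_force: 0.0
```

>>> {"fn": "apply_moves", "kwargs": {
  "rows": [
    {"x": 0, "y": 0, "z": 0, "rx": 0, "ry": 0, "rz": 0, "claw": 0},
    {"x": 0, "y": 0, "z": 0, "rx": 0, "ry": 0, "rz": 0, "claw": 0}
  ]
}}

```text
time_s: 2.85
position: [0.4766, -0.2654, 0.2474]
tcp_rot: [[-0.116, 0.993, -0.001], [0.993, 0.116, 0.001], [0.002, -0.001, -1.0]]
force: [-0.0, 1.4, 1.6]
opening: 1.0
grasp_force: 0.0
```

Run:
```python
from m import *
go(476.5,-267.3,137,6.5)
im,d,o,ray,P=cloud("side"); cv2.imwrite("pics/s1.png",cv2.resize(im[160:400,240:500,::-1],None,fx=2.3,fy=2.3))
```

```text
t 2.85 tcp [ 476.6 -265.4  247.4] yaw 6.65 tilt [-0.0011  0.0015] open 1.0 gf 0.0
shift [ -1.9  -0.3 110.4] rz 0.02
```

View pics/s1.png

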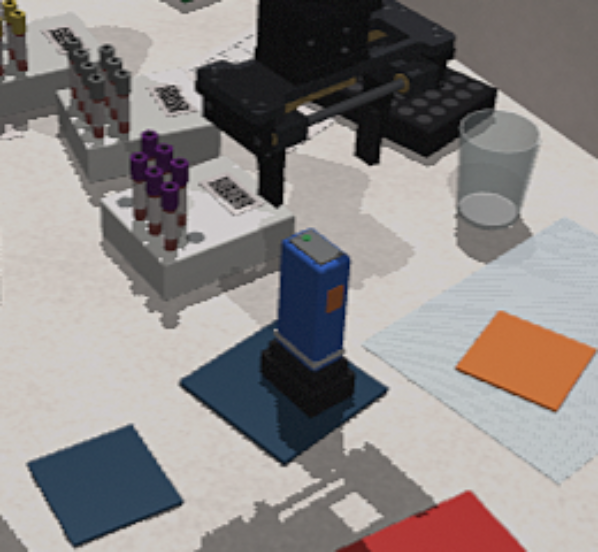

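The gripper (about (320,100) in the crop) hovers above the scanner, whose top is at (315,245). The fingers straddle its narrow direction and the path down is clear.

>>> {"fn": "apply_moves", "kwargs": {
  "rows": [
    {"x": -2, "y": 0, "z": 25, "rx": 0, "ry": 0, "rz": 0, "claw": 0},
    {"x": -2, "y": 0, "z": 50, "rx": 0, "ry": 0, "rz": 0, "claw": 0},
    {"x": -2, "y": 0, "z": 75, "rx": 0, "ry": 0, "rz": 0, "claw": 0},
    {"x": -2, "y": 0, "z": 100, "rx": 0, "ry": 0, "rz": 0, "claw": 0},
    {"x": -2, "y": 0, "z": 110, "rx": 0, "ry": 0, "rz": 0, "claw": 0},
    {"x": -2, "y": 0, "z": 110, "rx": 0, "ry": 0, "rz": 0, "claw": 0},
    {"x": -2, "y": 0, "z": 110, "rx": 0, "ry": 0, "rz": 0, "claw": 0}
  ]
}}

```text
time_s: 3.78
position: [0.4776, -0.27, 0.1385]
tcp_rot: [[-0.114, 0.994, 0.001], [0.994, 0.114, -0.001], [-0.001, 0.001, -1.0]]
force: [0.6, 1.1, -0.9]
opening: 0.995
grasp_force: 0.0
```

Run:
```python
from m import *
go(476.5,-267.3,137,6.5)
```

```text
t 3.775 tcp [ 477.6 -270.   138.5] yaw 6.53 tilt [ 0.0014 -0.0012] open 0.995 gf 0.0
shift [ 2.8 -0.8  1.5] rz 0.01
```

>>> {"fn": "apply_moves", "kwargs": {
  "rows": [
    {"x": 0, "y": 0, "z": 0, "rx": 0, "ry": 0, "rz": 0, "claw": 90},
    {"x": 0, "y": 0, "z": 0, "rx": 0, "ry": 0, "rz": 0, "claw": 130},
    {"x": 0, "y": 0, "z": 0, "rx": 0, "ry": 0, "rz": 0, "claw": 150},
    {"x": 0, "y": 0, "z": 0, "rx": 0, "ry": 0, "rz": 0, "claw": 170},
    {"x": 0, "y": 0, "z": 0, "rx": 0, "ry": 0, "rz": 0, "claw": 255},
    {"x": 0, "y": 0, "z": 0, "rx": 0, "ry": 0, "rz": 0, "claw": 255},
    {"x": 0, "y": 0, "z": 0, "rx": 0, "ry": 0, "rz": 0, "claw": 255},
    {"x": 0, "y": 0, "z": 0, "rx": 0, "ry": 0, "rz": 0, "claw": 255},
    {"x": 0, "y": 0, "z": 0, "rx": 0, "ry": 0, "rz": 0, "claw": 255}
  ]
}}

```text
time_s: 4.9
position: [0.477, -0.2699, 0.1375]
tcp_rot: [[-0.113, 0.994, -0.0], [0.994, 0.113, 0.0], [0.0, -0.0, -1.0]]
force: [0.0, 0.1, 0.2]
opening: 0.387
grasp_force: 30.0
```

>>> {"fn": "apply_moves", "kwargs": {
  "rows": [
    {"x": 0, "y": 0, "z": -5, "rx": 0, "ry": 0, "rz": 0, "claw": 255},
    {"x": 0, "y": 0, "z": -20, "rx": 0, "ry": 0, "rz": 0, "claw": 255},
    {"x": 0, "y": 0, "z": -40, "rx": 0, "ry": 0, "rz": 0, "claw": 255},
    {"x": 0, "y": 0, "z": -65, "rx": 0, "ry": 0, "rz": 0, "claw": 255},
    {"x": 0, "y": 0, "z": -90, "rx": 0, "ry": 0, "rz": 0, "claw": 255},
    {"x": 0, "y": 0, "z": -115, "rx": 0, "ry": 0, "rz": 0, "claw": 255},
    {"x": 0, "y": 0, "z": -135, "rx": 0, "ry": 0, "rz": 0, "claw": 255},
    {"x": 0, "y": 0, "z": -145, "rx": 0, "ry": 0, "rz": 0, "claw": 255},
    {"x": 0, "y": 0, "z": -150, "rx": 0, "ry": 0, "rz": 0, "claw": 255},
    {"x": 0, "y": 0, "z": -150, "rx": 0, "ry": 0, "rz": 0, "claw": 255}
  ]
}}

```text
time_s: 6.15
position: [0.4768, -0.2697, 0.2874]
tcp_rot: [[-0.113, 0.994, -0.0], [0.994, 0.113, 0.0], [0.0, -0.0, -1.0]]
force: [-0.1, 1.0, -1.5]
opening: 0.388
grasp_force: 30.0
```

Run:
```python
from m import *
go(521,324,290,-3.9)
D=np.load("top0.npz"); o=D["o"]
im,d,o,ray,P=cloud("side"); cv2.imwrite("pics/s2.png",cv2.resize(im[100:340,240:500,::-1],None,fx=2.3,fy=2.3))
```

```text
t 6.15 tcp [ 476.8 -269.7  287.4] yaw 6.5 tilt [-0.0003  0.0003] open 0.388 gf 30.0
shift [584.9 111.1  -2.6] rz 1.73
```

View pics/s2.png

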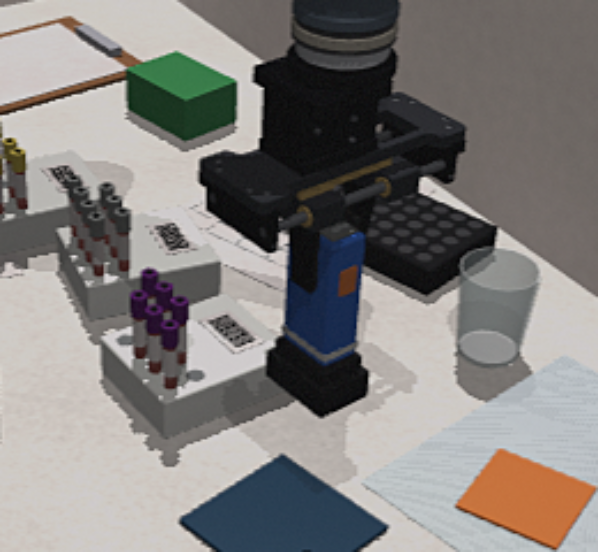

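The scanner hangs upright in the jaws, with its mouth at (318,395) in the crop and well clear of the mat. Next I carry it to the label.

>>> {"fn": "apply_moves", "kwargs": {
  "rows": [
    {"x": 10, "y": 2, "z": 0, "rx": 0, "ry": 0, "rz": 0, "claw": 255},
    {"x": 30, "y": 6, "z": 0, "rx": 0, "ry": 0, "rz": 0.1, "claw": 255},
    {"x": 58, "y": 11, "z": 0, "rx": 0, "ry": 0, "rz": 0.2, "claw": 255},
    {"x": 90, "y": 17, "z": 0, "rx": 0, "ry": 0, "rz": 0.3, "claw": 255},
    {"x": 125, "y": 24, "z": 0, "rx": 0, "ry": 0, "rz": 0.4, "claw": 255},
    {"x": 160, "y": 31, "z": 0, "rx": 0, "ry": 0, "rz": 0.5, "claw": 255},
    {"x": 195, "y": 37, "z": 0, "rx": 0, "ry": 0, "rz": 0.6, "claw": 255},
    {"x": 230, "y": 44, "z": 0, "rx": 0, "ry": 0, "rz": 0.7, "claw": 255},
    {"x": 265, "y": 51, "z": 0, "rx": 0, "ry": 0, "rz": 0.8, "claw": 255},
    {"x": 300, "y": 57, "z": 0, "rx": 0, "ry": 0, "rz": 0.9, "claw": 255}
  ]
}}

```text
time_s: 7.45
position: [0.4991, 0.0364, 0.287]
tcp_rot: [[-0.019, 1.0, -0.001], [1.0, 0.019, 0.0], [0.001, -0.001, -1.0]]
force: [-0.2, 0.4, -2.6]
opening: 0.39
grasp_force: 30.0
```

```bash
python3 -c "
from h import *
go(521,321.5,288,-3.9)"
```

```text
t 7.45 tcp [499.1  36.4 287. ] yaw 1.09 tilt [-0.0013  0.0005] open 0.39 gf 30.0
shift [284.6  27.3  -1. ] rz 0.83
```

>>> {"fn": "apply_moves", "kwargs": {
  "rows": [
    {"x": 33, "y": 3, "z": 0, "rx": 0, "ry": 0, "rz": 0.1, "claw": 255},
    {"x": 68, "y": 6, "z": 0, "rx": 0, "ry": 0, "rz": 0.2, "claw": 255},
    {"x": 103, "y": 10, "z": 0, "rx": 0, "ry": 0, "rz": 0.3, "claw": 255},
    {"x": 138, "y": 13, "z": 0, "rx": 0, "ry": 0, "rz": 0.4, "claw": 255},
    {"x": 172, "y": 16, "z": 0, "rx": 0, "ry": 0, "rz": 0.5, "claw": 255},
    {"x": 205, "y": 20, "z": 0, "rx": 0, "ry": 0, "rz": 0.6, "claw": 255},
    {"x": 235, "y": 23, "z": 0, "rx": 0, "ry": 0, "rz": 0.7, "claw": 255},
    {"x": 260, "y": 25, "z": 0, "rx": 0, "ry": 0, "rz": 0.8, "claw": 255},
    {"x": 277, "y": 27, "z": 0, "rx": 0, "ry": 0, "rz": 0.83, "claw": 255},
    {"x": 285, "y": 27, "z": 0, "rx": 0, "ry": 0, "rz": 0.83, "claw": 255}
  ]
}}

```text
time_s: 8.7
position: [0.5208, 0.3209, 0.287]
tcp_rot: [[0.067, 0.998, -0.001], [0.998, -0.067, -0.001], [-0.001, -0.001, -1.0]]
force: [0.4, -0.5, -1.8]
opening: 0.387
grasp_force: 30.0
```

>>> {"fn": "apply_moves", "kwargs": {
  "rows": [
    {"x": 0, "y": 0, "z": 0, "rx": 0, "ry": 0, "rz": 0, "claw": 255},
    {"x": 0, "y": 0, "z": 0, "rx": 0, "ry": 0, "rz": 0, "claw": 255},
    {"x": 0, "y": 0, "z": 0, "rx": 0, "ry": 0, "rz": 0, "claw": 255}
  ]
}}

```text
time_s: 9.07
position: [0.5213, 0.3193, 0.2876]
tcp_rot: [[0.069, 0.998, -0.0], [0.998, -0.069, -0.0], [-0.0, -0.0, -1.0]]
force: [0.2, 0.1, -2.9]
opening: 0.387
grasp_force: 30.0
```

Run:
```python
from m import *
go(521,321.5,237.5,-3.9)
im,d,o,ray,P=cloud("side"); cv2.imwrite("pics/s3.png",cv2.resize(im[60:260,180:400,::-1],None,fx=2.7,fy=2.7))
```

```text
t 9.075 tcp [521.3 319.3 287.6] yaw -3.94 tilt [-0.0001 -0.0002] open 0.387 gf 30.0
shift [ 2.1 -0.5 50.1] rz -0.01
```

View pics/s3.png

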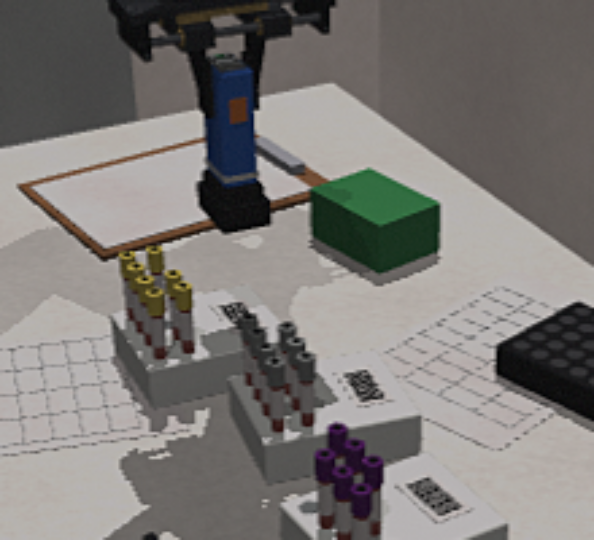

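The scanner hangs upright above the yellow rack's label, its hood at (235,200) and the label at (235,310) in the crop. I lower it straight down and hold.

>>> {"fn": "apply_moves", "kwargs": {
  "rows": [
    {"x": 2, "y": 0, "z": 10, "rx": 0, "ry": 0, "rz": 0, "claw": 255},
    {"x": 2, "y": 0, "z": 25, "rx": 0, "ry": 0, "rz": 0, "claw": 255},
    {"x": 2, "y": 0, "z": 38, "rx": 0, "ry": 0, "rz": 0, "claw": 255},
    {"x": 2, "y": 0, "z": 46, "rx": 0, "ry": 0, "rz": 0, "claw": 255},
    {"x": 2, "y": 0, "z": 50, "rx": 0, "ry": 0, "rz": 0, "claw": 255},
    {"x": 2, "y": 0, "z": 50, "rx": 0, "ry": 0, "rz": 0, "claw": 255},
    {"x": 2, "y": 0, "z": 50, "rx": 0, "ry": 0, "rz": 0, "claw": 255}
  ]
}}

```text
time_s: 10.0
position: [0.5217, 0.3222, 0.238]
tcp_rot: [[0.068, 0.998, 0.001], [0.998, -0.068, 0.0], [0.0, 0.001, -1.0]]
force: [-0.3, -0.5, -2.7]
opening: 0.386
grasp_force: 30.0
```

Run:
```python
from m import *
go(521,321.5,237.5,-3.9)
im,d,o,ray,P=cloud("side"); I=im.astype(int); z=P[...,2]
m=(abs(P[...,0]-.52)<.06)&(abs(P[...,1]-.32)<.06)&(z>.085)&(z<.135)&(I.max(2)<90)
q=P[m]; print("hood n",m.sum(),"min/max",np.percentile(q,[1,99],axis=0).round(3).tolist())
```

```text
t 10.0 tcp [521.7 322.2 238. ] yaw -3.88 tilt [0.001  0.0004] open 0.386 gf 30.0
shift [-0.8 -0.6  0.5] rz 0.0
hood n 270 min/max [[0.482, 0.283, 0.106], [0.543, 0.364, 0.135]]
```

>>> {"fn": "apply_moves", "kwargs": {
  "rows": [
    {"x": 0, "y": 0, "z": 0, "rx": 0, "ry": 0, "rz": 0, "claw": 255},
    {"x": 0, "y": 0, "z": 0, "rx": 0, "ry": 0, "rz": 0, "claw": 255},
    {"x": 0, "y": 0, "z": 0, "rx": 0, "ry": 0, "rz": 0, "claw": 255},
    {"x": 0, "y": 0, "z": 0, "rx": 0, "ry": 0, "rz": 0, "claw": 255},
    {"x": 0, "y": 0, "z": 0, "rx": 0, "ry": 0, "rz": 0, "claw": 255},
    {"x": 0, "y": 0, "z": 0, "rx": 0, "ry": 0, "rz": 0, "claw": 255},
    {"x": 0, "y": 0, "z": 0, "rx": 0, "ry": 0, "rz": 0, "claw": 255},
    {"x": 0, "y": 0, "z": 0, "rx": 0, "ry": 0, "rz": 0, "claw": 255},
    {"x": 0, "y": 0, "z": 0, "rx": 0, "ry": 0, "rz": 0, "claw": 255},
    {"x": 0, "y": 0, "z": 0, "rx": 0, "ry": 0, "rz": 0, "claw": 255}
  ]
}}

```text
time_s: 11.3
position: [0.5214, 0.3221, 0.2375]
tcp_rot: [[0.068, 0.998, -0.0], [0.998, -0.068, -0.0], [-0.0, -0.0, -1.0]]
force: [-0.3, 0.3, -2.2]
opening: 0.394
grasp_force: 30.0
```

>>> {"fn": "apply_moves", "kwargs": {
  "rows": [
    {"x": 0, "y": 0, "z": 0, "rx": 0, "ry": 0, "rz": 0, "claw": 255},
    {"x": 0, "y": 0, "z": 0, "rx": 0, "ry": 0, "rz": 0, "claw": 255},
    {"x": 0, "y": 0, "z": 0, "rx": 0, "ry": 0, "rz": 0, "claw": 255},
    {"x": 0, "y": 0, "z": 0, "rx": 0, "ry": 0, "rz": 0, "claw": 255},
    {"x": 0, "y": 0, "z": 0, "rx": 0, "ry": 0, "rz": 0, "claw": 255},
    {"x": 0, "y": 0, "z": 0, "rx": 0, "ry": 0, "rz": 0, "claw": 255}
  ]
}}

```text
time_s: 12.05
position: [0.5214, 0.3221, 0.2375]
tcp_rot: [[0.068, 0.998, 0.0], [0.998, -0.068, -0.0], [-0.0, 0.0, -1.0]]
force: [-0.9, -0.0, -2.6]
opening: 0.388
grasp_force: 30.0
```

>>> {"fn": "apply_moves", "kwargs": {
  "rows": [
    {"x": 0, "y": 0, "z": -5, "rx": 0, "ry": 0, "rz": 0, "claw": 255},
    {"x": 0, "y": 0, "z": -17, "rx": 0, "ry": 0, "rz": 0, "claw": 255},
    {"x": 0, "y": 0, "z": -32, "rx": 0, "ry": 0, "rz": 0, "claw": 255},
    {"x": 0, "y": 0, "z": -44, "rx": 0, "ry": 0, "rz": 0, "claw": 255},
    {"x": 0, "y": 0, "z": -50, "rx": 0, "ry": 0, "rz": 0, "claw": 255},
    {"x": 0, "y": 0, "z": -50, "rx": 0, "ry": 0, "rz": 0, "claw": 255}
  ]
}}

```text
time_s: 12.8
position: [0.5216, 0.3222, 0.2883]
tcp_rot: [[0.068, 0.998, 0.001], [0.998, -0.068, 0.001], [0.001, 0.001, -1.0]]
force: [-0.6, -0.1, -1.5]
opening: 0.386
grasp_force: 30.0
```

Run:
```python
from m import *
D=np.load("side0.npz"); im,o,ray,P=D["im"].astype(int),D["o"],D["ray"],D["P"]
m=big(box((im[...,2]>im[...,0]+15)&(P[...,2]<.015)&(P[...,2]>-.01),285,360,310,415)); print("mat side",rect(plane(o,ray,.006)[m][:,:2]))
go(459,-260.2,288,13)
```

```text
mat side (array([ 458. , -258.7]), array([129.9, 129.5]), 'long-axis deg', 13.6)
t 12.8 tcp [521.6 322.2 288.3] yaw -3.88 tilt [0.0012 0.0005] open 0.386 gf 30.0
shift [-5.853e+02 -2.300e+01  3.000e-01] rz -2.81
```

>>> {"fn": "apply_moves", "kwargs": {
  "rows": [
    {"x": -10, "y": 0, "z": 0, "rx": 0, "ry": 0, "rz": 0, "claw": 255},
    {"x": -30, "y": -1, "z": 0, "rx": 0, "ry": 0, "rz": -0.1, "claw": 255},
    {"x": -58, "y": -2, "z": 0, "rx": 0, "ry": 0, "rz": -0.3, "claw": 255},
    {"x": -90, "y": -4, "z": 0, "rx": 0, "ry": 0, "rz": -0.5, "claw": 255},
    {"x": -125, "y": -5, "z": 0, "rx": 0, "ry": 0, "rz": -0.7, "claw": 255},
    {"x": -160, "y": -6, "z": 0, "rx": 0, "ry": 0, "rz": -0.9, "claw": 255},
    {"x": -195, "y": -8, "z": 0, "rx": 0, "ry": 0, "rz": -1.1, "claw": 255},
    {"x": -230, "y": -9, "z": 0, "rx": 0, "ry": 0, "rz": -1.3, "claw": 255},
    {"x": -265, "y": -10, "z": 0, "rx": 0, "ry": 0, "rz": -1.5, "claw": 255},
    {"x": -300, "y": -12, "z": 0, "rx": 0, "ry": 0, "rz": -1.6, "claw": 255}
  ]
}}

```text
time_s: 14.05
position: [0.4883, 0.022, 0.2871]
tcp_rot: [[-0.1, 0.995, -0.001], [0.995, 0.1, -0.0], [-0.0, -0.001, -1.0]]
force: [0.1, 0.6, -2.6]
opening: 0.383
grasp_force: 30.0
```

```bash
python3 -c "
from h import *
go(459,-260.6,288,13.2)"
```

```text
t 14.05 tcp [488.3  22.  287.1] yaw 5.72 tilt [-0.0011 -0.0001] open 0.383 gf 30.0
shift [-278.3  -57.3   -0.9] rz -1.25
```

>>> {"fn": "apply_moves", "kwargs": {
  "rows": [
    {"x": -35, "y": -7, "z": 0, "rx": 0, "ry": 0, "rz": -0.2, "claw": 255},
    {"x": -70, "y": -14, "z": 0, "rx": 0, "ry": 0, "rz": -0.4, "claw": 255},
    {"x": -105, "y": -22, "z": 0, "rx": 0, "ry": 0, "rz": -0.6, "claw": 255},
    {"x": -140, "y": -29, "z": 0, "rx": 0, "ry": 0, "rz": -0.8, "claw": 255},
    {"x": -174, "y": -36, "z": 0, "rx": 0, "ry": 0, "rz": -1.0, "claw": 255},
    {"x": -206, "y": -42, "z": 0, "rx": 0, "ry": 0, "rz": -1.1, "claw": 255},
    {"x": -234, "y": -48, "z": 0, "rx": 0, "ry": 0, "rz": -1.2, "claw": 255},
    {"x": -256, "y": -53, "z": 0, "rx": 0, "ry": 0, "rz": -1.25, "claw": 255},
    {"x": -271, "y": -56, "z": 0, "rx": 0, "ry": 0, "rz": -1.25, "claw": 255},
    {"x": -278, "y": -57, "z": 0, "rx": 0, "ry": 0, "rz": -1.25, "claw": 255}
  ]
}}

```text
time_s: 15.3
position: [0.4596, -0.2593, 0.2873]
tcp_rot: [[-0.228, 0.974, -0.001], [0.974, 0.228, 0.001], [0.001, -0.0, -1.0]]
force: [0.3, 0.4, -2.6]
opening: 0.392
grasp_force: 30.0
```

>>> {"fn": "apply_moves", "kwargs": {
  "rows": [
    {"x": 0, "y": 0, "z": 0, "rx": 0, "ry": 0, "rz": 0, "claw": 255},
    {"x": 0, "y": 0, "z": 0, "rx": 0, "ry": 0, "rz": 0, "claw": 255},
    {"x": 0, "y": 0, "z": 0, "rx": 0, "ry": 0, "rz": 0, "claw": 255}
  ]
}}

```text
time_s: 15.68
position: [0.4601, -0.2579, 0.2876]
tcp_rot: [[-0.23, 0.973, -0.0], [0.973, 0.23, 0.0], [0.0, -0.0, -1.0]]
force: [-0.3, -0.5, -2.9]
opening: 0.389
grasp_force: 30.0
```

```bash
python3 -c "
from h import *
go(459,-260.6,138,13.2)"
```

```text
t 15.675 tcp [ 460.1 -257.9  287.6] yaw 13.27 tilt [-0.0001  0.0003] open 0.389 gf 30.0
shift [ -2.3  -1.7 149.6] rz 0.01
```

>>> {"fn": "apply_moves", "kwargs": {
  "rows": [
    {"x": -2, "y": -2, "z": 10, "rx": 0, "ry": 0, "rz": 0, "claw": 255},
    {"x": -2, "y": -2, "z": 30, "rx": 0, "ry": 0, "rz": 0, "claw": 255},
    {"x": -2, "y": -2, "z": 55, "rx": 0, "ry": 0, "rz": 0, "claw": 255},
    {"x": -2, "y": -2, "z": 80, "rx": 0, "ry": 0, "rz": 0, "claw": 255},
    {"x": -2, "y": -2, "z": 105, "rx": 0, "ry": 0, "rz": 0, "claw": 255},
    {"x": -2, "y": -2, "z": 125, "rx": 0, "ry": 0, "rz": 0, "claw": 255},
    {"x": -2, "y": -2, "z": 138, "rx": 0, "ry": 0, "rz": 0, "claw": 255},
    {"x": -2, "y": -2, "z": 145, "rx": 0, "ry": 0, "rz": 0, "claw": 255},
    {"x": -2, "y": -2, "z": 145, "rx": 0, "ry": 0, "rz": 0, "claw": 255},
    {"x": -2, "y": -2, "z": 145, "rx": 0, "ry": 0, "rz": 0, "claw": 255}
  ]
}}

```text
time_s: 16.92
position: [0.459, -0.2615, 0.1432]
tcp_rot: [[-0.229, 0.973, 0.001], [0.973, 0.229, -0.001], [-0.001, 0.001, -1.0]]
force: [-0.6, 0.8, -1.6]
opening: 0.39
grasp_force: 30.0
```

>>> {"fn": "apply_moves", "kwargs": {
  "rows": [
    {"x": 0, "y": 0, "z": 2, "rx": 0, "ry": 0, "rz": 0, "claw": 255},
    {"x": 0, "y": 0, "z": 4, "rx": 0, "ry": 0, "rz": 0, "claw": 255},
    {"x": 0, "y": 0, "z": 4, "rx": 0, "ry": 0, "rz": 0, "claw": 255},
    {"x": 0, "y": 0, "z": 4, "rx": 0, "ry": 0, "rz": 0, "claw": 255}
  ]
}}

```text
time_s: 17.42
position: [0.4586, -0.2611, 0.1386]
tcp_rot: [[-0.229, 0.974, 0.0], [0.974, 0.229, -0.0], [-0.0, 0.0, -1.0]]
force: [-0.4, 0.8, -1.6]
opening: 0.386
grasp_force: 30.0
```

Still about 1 mm up, so I creep down to contact.

>>> {"fn": "apply_moves", "kwargs": {
  "rows": [
    {"x": 0, "y": 0, "z": 0.6, "rx": 0, "ry": 0, "rz": 0, "claw": 255},
    {"x": 0, "y": 0, "z": 1.2, "rx": 0, "ry": 0, "rz": 0, "claw": 255},
    {"x": 0, "y": 0, "z": 1.5, "rx": 0, "ry": 0, "rz": 0, "claw": 255},
    {"x": 0, "y": 0, "z": 1.5, "rx": 0, "ry": 0, "rz": 0, "claw": 255}
  ]
}}

```text
time_s: 17.92
position: [0.4586, -0.2612, 0.1375]
tcp_rot: [[-0.229, 0.974, 0.0], [0.974, 0.229, -0.0], [-0.0, 0.0, -1.0]]
force: [-1.2, 1.0, 4.2]
opening: 0.392
grasp_force: 30.0
```

>>> {"fn": "apply_moves", "kwargs": {
  "rows": [
    {"x": 0, "y": 0, "z": 0, "rx": 0, "ry": 0, "rz": 0, "claw": 150},
    {"x": 0, "y": 0, "z": 0, "rx": 0, "ry": 0, "rz": 0, "claw": 130},
    {"x": 0, "y": 0, "z": 0, "rx": 0, "ry": 0, "rz": 0, "claw": 80},
    {"x": 0, "y": 0, "z": 0, "rx": 0, "ry": 0, "rz": 0, "claw": 0},
    {"x": 0, "y": 0, "z": 0, "rx": 0, "ry": 0, "rz": 0, "claw": 0},
    {"x": 0, "y": 0, "z": 0, "rx": 0, "ry": 0, "rz": 0, "claw": 0},
    {"x": 0, "y": 0, "z": 0, "rx": 0, "ry": 0, "rz": 0, "claw": 0},
    {"x": 0, "y": 0, "z": 0, "rx": 0, "ry": 0, "rz": 0, "claw": 0}
  ]
}}

```text
time_s: 18.92
position: [0.4586, -0.2611, 0.1371]
tcp_rot: [[-0.229, 0.974, 0.0], [0.974, 0.229, -0.0], [-0.0, 0.0, -1.0]]
force: [0.1, 0.6, 0.1]
opening: 0.982
grasp_force: 0.0
```

>>> {"fn": "apply_moves", "kwargs": {
  "rows": [
    {"x": 0, "y": 0, "z": -10, "rx": 0, "ry": 0, "rz": 0, "claw": 0},
    {"x": 0, "y": 0, "z": -30, "rx": 0, "ry": 0, "rz": 0, "claw": 0},
    {"x": 0, "y": 0, "z": -60, "rx": 0, "ry": 0, "rz": 0, "claw": 0},
    {"x": 0, "y": 0, "z": -90, "rx": 0, "ry": 0, "rz": 0, "claw": 0},
    {"x": 0, "y": 0, "z": -120, "rx": 0, "ry": 0, "rz": 0, "claw": 0},
    {"x": 0, "y": 100, "z": -150, "rx": 0, "ry": 0, "rz": 0, "claw": 0},
    {"x": 150, "y": 100, "z": -150, "rx": 0, "ry": 0, "rz": 0, "claw": 0},
    {"x": 200, "y": 100, "z": -150, "rx": 0, "ry": 0, "rz": 0, "claw": 0},
    {"x": 250, "y": 100, "z": -150, "rx": 0, "ry": 0, "rz": 0, "claw": 0},
    {"x": 250, "y": 100, "z": -150, "rx": 0, "ry": 0, "rz": 0, "claw": 0}
  ]
}}

```text
time_s: 20.18
position: [0.4989, 0.003, 0.2878]
tcp_rot: [[-0.228, 0.974, 0.001], [0.974, 0.228, -0.0], [-0.0, 0.001, -1.0]]
force: [0.7, 0.8, -0.2]
opening: 1.002
grasp_force: 0.0
```

Run:
```python
from m import *
im,d,o,ray,P=cloud("top"); z=P[...,2]
m=box((z>.14)&(z<.17),205,285,360,440)
if m.any(): m=big(m); print("scan top",rect(P[m][:,:2]),np.median(z[m]),m.sum())
a=im[170:290,300:450,::-1]; s=cloud("side")[0][200:380,260:460,::-1]
cv2.imwrite("pics/f.png",np.hstack([cv2.resize(a,(400,320)),cv2.resize(s,(356,320))]))
```

```text
scan top (array([ 458.5, -259.5]), array([34.2, 52.9]), 'long-axis deg', -76.5) 0.15570990844533494 364
```

View pics/f.png

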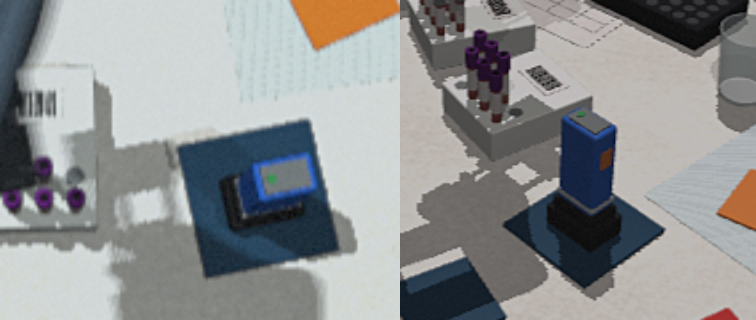

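The scanner stands upright in the middle of the mat: its top is at (285,177) and the mat centre at (258,198) in the left crop. It measures within about 1.5 mm of the mat centre, and the arm is clear.

```bash
python3 -c "
from rig import *
print(hand_in())"
```

```text
the job is handed in; nothing more can be done
None
```

The job is handed in: the scanner was held still about 6 cm above the yellow rack's label for just over 2 s, then stood upright within about 1.5 mm of the mat's centre and released, with the yellow rack untouched as far as the forces and pictures show.

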